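# Count by feel to the third gap and file the insulator

### The job

Find the third gap of the divider rack by feel: beginning at the end where the glass pilot lamp stands, run a fingertip along the rail over the first, second and third stud in turn (one stud over each gap, filled gaps count too). Then push the loose ceramic insulator block lengthwise across the shelf into that third gap until it is fully home against the back. Only touch and push: the block stays flat on the shelf, never lifted or tipped, and everything else is left where it is.

Things in the scene. Friction and masses are not known exactly. Their poses are not given: they have to be found in the camera images.
- rack: grey plastic rack fixed to the shelf, 256 mm wide: seven upright dividers, 4 mm thick, 44 mm high, make six gaps 38 mm wide, 42 mm centre to centre, open to the robot and with no floor. Origin: on the shelf, mid-width, in the plane of the gap mouths; x points into the gaps (away from the robot), y along the row (robot's left), z up. A back stop 26 mm high ends each gap at x = 62 mm
- rail (a point): middle of the top face of the aluminium rail that runs along the row on top of the dividers, at their far end: 24 mm wide, 256 mm long, 50 mm above the shelf, centred 56 mm behind the mouths; axes as the rack's
- block: white ceramic insulator block, loose on the shelf before the rack, 60 mm long (x), 28 wide (y), 36 high, about 140 g, two brass screws on top; origin: centre of its underside. Starts end-on to the rack within 0.25 rad, clear of it. Home in a gap, its far end meets the back stop, its near end is flush with the divider fronts (2 mm inside), its centre 32 mm inside the mouth
- lamp: amber glass pilot lamp in a black holder, 26 mm across, 65 mm high, fixed to the shelf close beside one end of the rack, either end; origin: centre of its underside. It marks the end from which the gaps are counted
- blank: flat black blanking plug, 26 mm across and 26 mm high, fixed beside the rack's other end; origin: centre of its underside
- stud1: domed steel stud on the rail, 18 mm across, standing 4 mm above the rail, over the middle of a gap, the leftmost (+y), 56 mm behind the mouths; rigid; origin: its top, 54 mm above the shelf
- stud2: domed steel stud on the rail, 18 mm across, standing 4 mm above the rail, over the middle of a gap, the number 2 from the left (+y), 56 mm behind the mouths; rigid; origin: its top, 54 mm above the shelf
- stud3: domed steel stud on the rail, 18 mm across, standing 4 mm above the rail, over the middle of a gap, the number 3 from the left (+y), 56 mm behind the mouths; rigid; origin: its top, 54 mm above the shelf
- stud4: domed steel stud on the rail, 18 mm across, standing 4 mm above the rail, over the middle of a gap, the number 4 from the left (+y), 56 mm behind the mouths; rigid; origin: its top, 54 mm above the shelf
- stud5: domed steel stud on the rail, 18 mm across, standing 4 mm above the rail, over the middle of a gap, the number 5 from the left (+y), 56 mm behind the mouths; rigid; origin: its top, 54 mm above the shelf
- stud6: domed steel stud on the rail, 18 mm across, standing 4 mm above the rail, over the middle of a gap, the rightmost (-y), 56 mm behind the mouths; rigid; origin: its top, 54 mm above the shelf
- gap1 (a point): middle of the mouth of gap number 1 from the left (+y), on the shelf, axes as the rack's
- gap2 (a point): middle of the mouth of gap number 2 from the left (+y), on the shelf, axes as the rack's
- gap3 (a point): middle of the mouth of gap number 3 from the left (+y), on the shelf, axes as the rack's
- gap4 (a point): middle of the mouth of gap number 4 from the left (+y), on the shelf, axes as the rack's
- gap5 (a point): middle of the mouth of gap number 5 from the left (+y), on the shelf, axes as the rack's
- gap6 (a point): middle of the mouth of gap number 6 from the left (+y), on the shelf, axes as the rack's
- carrier_a: white ceramic fuse carrier, 48 x 26 x 26 mm with a glass tube on top, loose, already filed in the leftmost gap; origin: centre of its underside
- carrier_b: the same kind of fuse carrier, filed in gap 5 from the left
- screwdriver: orange-handled screwdriver, 190 mm, lying well to the right of the block
- led_panel: round white LED panel, 116 mm across, 17 mm high, lying to the left
- bobbin: round ceramic bobbin insulator, 40 mm across, 42 mm high, standing to the right of the rack
- fuse: loose cartridge fuse, 48 mm long, 14 mm across, lying to the left of the rack
- screw_jar: small glass jar, 56 mm across, 75 mm high, standing to the left of the rack
Not all that is in view belongs to the job. Leave any green look-alike of the block alone.

How it is judged:
On the way, in this order (a step that is already met when the one before it is completed fails the run):
1. a fingertip touches the stud of the first gap from the lamp (((y of lamp in the frame of rack above 0 m and contact force between the fingers and stud1 above 0.3 N) or (y of lamp in the frame of rack below 0 m and contact force between the fingers and stud6 above 0.3 N))), for 0.05 s.
2. a fingertip touches the second stud (((y of lamp in the frame of rack above 0 m and contact force between the fingers and stud2 above 0.3 N) or (y of lamp in the frame of rack below 0 m and contact force between the fingers and stud5 above 0.3 N))), for 0.05 s.
3. a fingertip touches the third stud (((y of lamp in the frame of rack above 0 m and contact force between the fingers and stud3 above 0.3 N) or (y of lamp in the frame of rack below 0 m and contact force between the fingers and stud4 above 0.3 N))), for 0.05 s.
4. the block is home in the third gap from the lamp (((y of lamp in the frame of rack above 0 m and x of block in the frame of gap3 between 0.027 and 0.036 m and y of block in the frame of gap3 between -0.012 and 0.012 m) or (y of lamp in the frame of rack below 0 m and x of block in the frame of gap4 between 0.027 and 0.036 m and y of block in the frame of gap4 between -0.012 and 0.012 m))), for 0.2 s.
At the end, for the whole second after the job is handed in: The block lies flat and still in the third gap from the lamp end, lengthwise, pushed to within 5 mm of the back stop; the filed carriers are within 12 mm and the other things within 25 mm of where they were (((y of lamp in the frame of rack above 0 m and x of block in the frame of gap3 between 0.027 and 0.036 m and y of block in the frame of gap3 between -0.012 and 0.012 m) or (y of lamp in the frame of rack below 0 m and x of block in the frame of gap4 between 0.027 and 0.036 m and y of block in the frame of gap4 between -0.012 and 0.012 m)) and height (world z) of block below 0.004 m and angle between block's own z axis and vertical below 0.08 rad and angle between the x axis of block and the x axis of rack, either way round below 0.25 rad and linear speed of block below 0.01 m/s and distance of each of carrier_a, carrier_b from where it was at the start of the episode below 0.012 m and distance of each of screwdriver, led_panel, bobbin, fuse, screw_jar from where it was at the start of the episode below 0.025 m); the robot touches nothing.
It fails at once if the block is lifted off the shelf or tipped (height (world z) of block above 0.012 m or angle between block's own z axis and vertical above 0.3 rad).
It fails at once if a filed carrier or another bystander is pushed away from its place (distance of any of carrier_a, carrier_b from where it was at the start of the episode above 0.012 m or distance of any of screwdriver, led_panel, bobbin, fuse, screw_jar from where it was at the start of the episode above 0.025 m).
It fails at once if the glass lamp is knocked (contact force between the arm and lamp above 5 N).
It fails at once if the glass lamp is pressed with the fingers (contact force between the fingers and lamp above 5 N).
It also fails if it takes over 58 s, if anything falls off the work surface, if the arm or the gripper's body presses on something with over 40 N, if the wrist force passes 120 N, or if a joint passes its speed limit or range.

### The arm

A 6-joint arm with a two-finger parallel gripper is mounted at the origin on the work surface. World frame = base frame: x ahead of the robot, y to its left, z up, the work surface at z = 0. Lengths are in m, angles in rad, forces in N, time in s.
With the tool pointing down it reaches from about 0.3 to 0.875 m from the base axis. Payload 6.4 kg.
Tool frame: the origin (TCP) lies at the very end of the fingers, on their centre line; the grasp point (between the pads) lies 19 mm behind it; z points along the fingers, y is the line along which they close (so a half turn about z gives the same grasp; the last joint's range is limited). The gripper opens to 85 mm and grips with 20 to 120 N. Pads are 22 mm wide; open, the fingers measure 114 mm over their backs; the gripper's body (76 mm by 85 mm) begins 54 mm behind the grasp point. The pads swing forward as they close: fully open they stand 13 mm farther back than shut.
Start: joints at [0.956, 0.181, 1.607, -0, 1.354, -0.206], TCP at [0.229, 0.528, 0.231] pointing down, gripper open.
Joint ranges: [-2.99, 2.99], [-0.89, 2.07], [0.3, 2.58], [-1.14, 4.28], [0, 2.63], [-3.12, 3.12]. Speed limits (rad/s): [2.57, 2.57, 3.01, 3.14, 3.14, 3.14].

### API

Orientations are given as a unit quaternion [w, x, y, z].
In Python, from bench import ctrl, camera, calibration, order, outline_of gives the robot as it stands.
- The arm moves only by the tool move_arm, never from a script. Its argument "series" is a list that holds one entry, the list of rows, each a list of 5 numbers: the opening, from 0 (shut) to 1 (fully open), then the shift along the tool's x, y, z in mm, then the turn about the tool's z in rad. A call has exactly 10 rows; each row is the pose to reach, as a shift and turn from the pose commanded when the call began, along the tool's axes at that moment; what a row does not reach only later rows make up. A row lasts 1/12 s, in which the tool goes at most 41.7 mm and 7.16 degrees, less where a joint would pass 70% of its speed; a pose out of reach is approached as far as the arm can. A call with a gripper value outside its range is refused whole. The fingers move at their own pace and stop on an object; the grip force is fixed at half the most. Time passes only in rows, so rows that repeat a pose let the fingers close, or fill a call up. It gives the time, the measured TCP pose, the force, the opening and the grip force at its end, in the units of the state.
- ctrl.get_obs(): the state, without advancing time (a new reading comes with each control period).
- camera(name): name is "scene" or "side" or "wrist"; returns (picture, depth): 480x640x3 uint8, blue, green, red; 480x640 float32, m along the optical axis (not along the pixel's ray), 0 where there is no reading.
- calibration(name): a dict with "intrinsics" (3x3 intrinsics, pixels), "k1" (the pictures are not rectified: a ray, as slopes to the right and down, at radius r is drawn at 1 + k1 r^2 times it, then the intrinsics apply), "rvec" (rotation vector, rad) and "tvec" (3), from world to camera coordinates, as OpenCV has them. Camera axes: x right, y down, z forward; pixel columns grow to the right and rows downward; lengths in m; the calibration is good to about 2 mm. A picture is of the moment at which its call begins: read the wrist's pose just before it. calibration takes no time and is no camera call; for the wrist camera it gives the pose at the moment of the call.
- order.hand_in(): hands the job in; it is judged then, once.
Trained networks look in the newest picture that a camera, given by its name, has taken for a name from the list of things; names that differ only in an ending like _2 or _b are one class to them, and where a whole thing is asked for, a point or a joint stands for the part that bears it (a point fixed in the world has none). Each returns a list of dicts, best first, with "conf" (0 to 1); they miss things now and then, are a little off and sometimes report something else, mostly with a low value. They report only what shows in the picture. A call takes as long as a camera call. They do not tell look-alikes from the thing itself.
- outline_of(target, camera): "region" (480x640 bool, what is visible of it) and "bbox" ([centre column, centre row, width, height] in pixels, round what is visible of it).
The state is a dict: "time_s": time; "q": joint angles; "dq": joint speeds; "joint_efforts": joint torques, N m; "eef_pos": TCP position; "eef_rot": TCP orientation; "wrist_force": force on the tool from outside, world axes, zero at the start; "torque": the same for the moment, N m; "opening": opening from 0.0 (shut) to 1.0 (fully open); "grasp_force": force on a finger pad.
Only numpy, scipy, OpenCV 4.12 (cv2) and the standard library are available. Lean on these libraries where they do the work, as an engineer would, in place of code of your own. Each camera call takes 0.05 s, during which the arm holds its last target. There are 200 camera calls.

## Working session

There is one attempt and no reset: what is moved stays moved. The work goes in short steps, Python scripts to look and compute and a tool call to move; the robot and the scene stay as the last step left them, time stands still between calls to the robot, and variables do not carry over. Pictures are saved under pics/ and viewed, at most 10 in all, crops included, and the job is handed in when it is done.

Besides the shell and the picture viewer there is one more tool, called after "Call:" in YAML: its name, and indented under it one key for each argument. move_arm: Moves the arm, as the interface text tells. Its arguments: {"type":"object","properties":{"series":{"type":"array","items":{"type":"array","items":{"type":"array","items":{"type":"number"}}}}},"required":["series"]}

```bash
mkdir -p pics
cat > h.py <<'E'
import numpy as np, cv2
from scipy.spatial.transform import Rotation as R
from bench import ctrl, camera, calibration, order, outline_of
def world(depth,cal,mask):
    K=np.array(cal["intrinsics"]);k1=cal["k1"]
    v,u=np.nonzero(mask&(depth>0)); z=depth[v,u]
    p=cv2.undistortPoints(np.stack([u,v],1).astype(float)[:,None],K,np.array([k1,0,0,0,0.]))[:,0]
    c=np.c_[p*z[:,None],z]
    Rm=cv2.Rodrigues(np.array(cal["rvec"],float))[0]
    return (c-np.array(cal["tvec"]).ravel())@Rm, u, v
E
python3 - <<'E'
from h import *
o=ctrl.get_obs();print(o["time_s"],o["eef_pos"],o["eef_rot"])
for n in ("scene","side"):
    im,d=camera(n);cv2.imwrite(f"pics/{n}0.png",im);np.save(f"{n}_d.npy",d);cal=calibration(n)
    for t in ("rack","rail","block","lamp","blank"):
        for r in outline_of(t,n)[:3]:
            P,_,_=world(d,cal,r["region"])
            print(n,t,round(r["conf"],2),np.round(r["bbox"]),np.round(np.median(P,0),3) if len(P) else None, np.round(np.percentile(P,[2,98],axis=0),3).tolist() if len(P) else "")
E
```

```text
0.0 [0.22823895 0.52716974 0.23039222] [-3.39110334e-04  2.02981999e-01  9.79182094e-01 -7.87166225e-04]
scene rack 0.76 [308. 286.  98.  83.] [0.605 0.054 0.04 ] [[0.545, -0.079, -0.001], [0.648, 0.176, 0.053]]
scene rail 0.93 [305. 285. 100.  87.] [0.606 0.055 0.041] [[0.548, -0.079, -0.001], [0.648, 0.176, 0.053]]
scene rail 0.29 [340. 260.  19.  26.] [0.496 0.053 0.034] [[0.462, 0.032, 0.006], [0.521, 0.066, 0.039]]
scene block 0.89 [382. 261.  17.  25.] [0.413 0.12  0.034] [[0.39, 0.087, 0.001], [0.43, 0.146, 0.039]]
scene block 0.69 [312. 222.  25.  22.] [ 0.476 -0.081  0.033] [[0.454, -0.11, 0.001], [0.495, -0.054, 0.039]]
scene block 0.58 [340. 260.  24.  26.] [0.494 0.052 0.034] [[0.46, 0.03, -0.0], [0.522, 0.066, 0.039]]
scene lamp 0.76 [357. 322.  13.  20.] [0.568 0.204 0.044] [[0.556, 0.191, 0.005], [0.575, 0.212, 0.065]]
scene lamp 0.63 [345. 305.  18.  12.] [0.555 0.148 0.027] [[0.54, 0.133, 0.016], [0.569, 0.159, 0.035]]
scene blank 0.42 [255. 251.  10.   9.] [ 0.63  -0.101  0.024] [[0.617, -0.112, 0.009], [0.64, -0.092, 0.027]]
side rack 0.76 [321. 245. 124.  85.] [0.
[... 417 characters left out ...]
[0.399 0.098 0.034] [[0.381, 0.081, 0.003], [0.423, 0.139, 0.038]]
side lamp 0.56 [320. 244. 122.  82.] [0.598 0.043 0.033] [[0.54, -0.083, 0.001], [0.641, 0.169, 0.052]]
side lamp 0.54 [257. 211.   8.  24.] [0.554 0.192 0.042] [[0.548, 0.186, 0.005], [0.567, 0.204, 0.062]]
side lamp 0.42 [163. 210.  52.  37.] [0.426 0.352 0.015] [[0.377, 0.307, 0.0], [0.481, 0.411, 0.019]]
side blank 0.46 [385. 276.  12.  15.] [ 0.619 -0.108  0.019] [[0.611, -0.118, -0.002], [0.648, -0.079, 0.026]]
side blank 0.45 [349. 238.   8.   7.] [ 0.623 -0.014  0.051] [[0.617, -0.02, 0.047], [0.63, -0.004, 0.055]]
side blank 0.18 [268. 166.  27.  38.] [0.669 0.286 0.047] [[0.653, 0.273, 0.001], [0.699, 0.321, 0.076]]
```

Run:
```python
import cv2
a=cv2.imread("pics/scene0.png")[190:350,210:430];b=cv2.imread("pics/side0.png")[180:350,190:410]
a=cv2.resize(a,None,fx=3.6,fy=3.6,interpolation=2)[:,:792]; cv2.imwrite("pics/a.png",a)
cv2.imwrite("pics/b.png",cv2.resize(b,None,fx=3.5,fy=3.5,interpolation=2))
```

```text
(no output)
```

View pics/a.png

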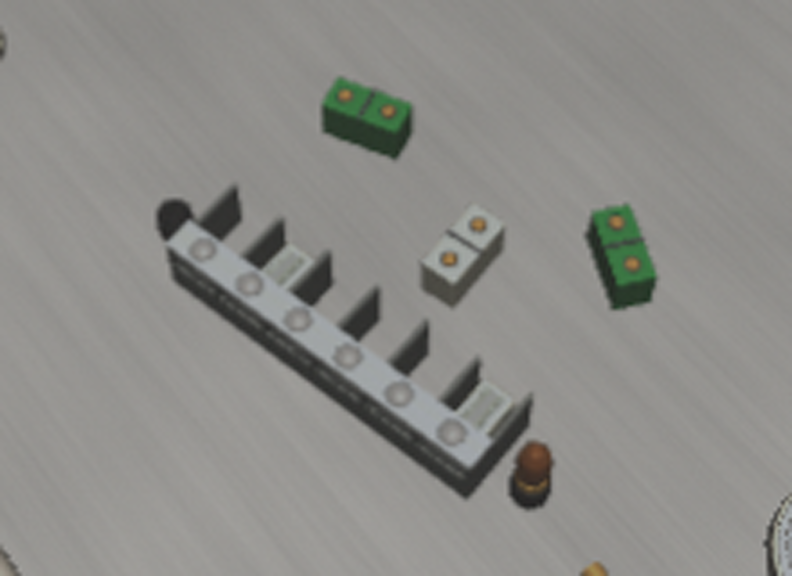

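View pics/b.png

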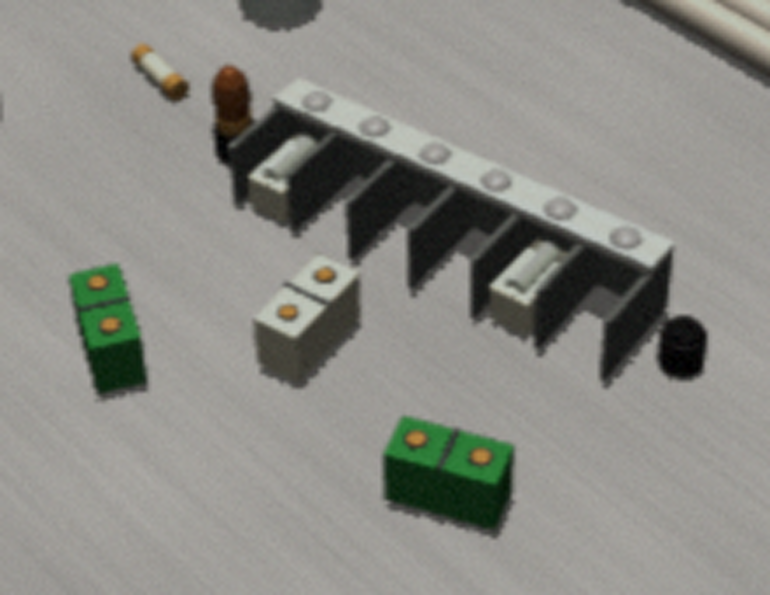

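The white piece at scene (340,260) / side (278,274) is the block: it is white and end-on to the rack. The green ones at scene (382,261) and (312,222) are look-alikes. Both crops confirm this. The amber lamp stands at the left (+y) end, scene (357,322), so I need studs 1→2→3 and gap 3. Next I'll fit the poses.

```bash
cat >> h.py <<'E'
def rect(P):
    (c,s,a)=cv2.minAreaRect(P[:,:2].astype(np.float32)); b=cv2.boxPoints((c,s,a))
    e=[b[1]-b[0],b[2]-b[1]]; L=max(e,key=np.linalg.norm)
    return np.array(c),sorted(s),np.arctan2(L[1],L[0])
def boxat(d,cal,lo,hi,z0,z1):
    P,_,_=world(d,cal,d>0)
    m=((P>[*lo,z0])&(P<[*hi,z1])).all(1); return P[m]
E
cat > m.py <<'E'
from h import *
for n in ("scene","side"):
    d=np.load(f"{n}_d.npy");cal=calibration(n)
    P=boxat(d,cal,(.54,-.12),(.70,.20),.046,.057); Q=P[:,:2]
    # long axis: total least squares, then extents
    c,s,a=rect(P); print(n,"rail",np.round(c,4),np.round(s,4),round(a,3),len(P),np.median(P[:,2]))
    u=np.linalg.svd(Q-Q.mean(0))[2][0];print(" pca",np.arctan2(u[1],u[0])%np.pi, Q.mean(0))
    B=boxat(d,cal,(.44,0.01),(.535,.085),.030,.042); c,s,a=rect(B)
    u=np.linalg.svd(B[:,:2]-B[:,:2].mean(0))[2][0]
    print(" block",np.round(c,4),np.round(s,4),round(a,3),np.round(B[:,:2].mean(0),4),np.arctan(u[1]/u[0]),len(B))
    L=boxat(d,cal,(.53,.17),(.6,.24),.02,.08);print(" lamp",L.mean(0),np.percentile(L,[2,98],axis=0).round(3).tolist())
E
python3 m.py
```

```text
scene rail [0.5914 0.0593] [0.0651 0.282 ] -1.356 1081 0.04957950740259072
 pca 1.7920026064562042 [0.6115367 0.0593069]
 block [0.4908 0.0466] [0.0291 0.0615] 0.236 [0.4918 0.0475] 0.2482564187631641 261
 lamp [0.5737009  0.19099745 0.04366674] [[0.556, 0.17, 0.02], [0.598, 0.211, 0.064]]
side rail [0.5998 0.0616] [0.0564 0.288 ] -1.394 1171 0.049014276009837605
 pca 1.8082992613154412 [0.60929698 0.04989757]
 block [0.4878 0.0445] [0.0313 0.0609] 0.272 [0.487  0.0427] 0.25152446914263005 385
 lamp [0.56142791 0.18938068 0.04258463] [[0.549, 0.17, 0.021], [0.594, 0.204, 0.062]]
```

Call:
move_arm:
  series:
    - [[0,-49,-31,-2,-0.12],[0,-89,-56,-4,-0.24],[0,-123,-77,-6,-0.36],[0,-157,-98,-8,-0.48],[0,-191,-119,-10,-0.6],[0,-225,-140,-12,-0.64],[0,-259,-161,-14,-0.64],[0,-293,-182,-16,-0.64],[0,-327,-203,-18,-0.64],[0,-361,-224,-20,-0.64]]

```text
time_s: 1.43
eef_pos: [0.4555, 0.1999, 0.2503]
eef_rot: [0.0, -0.115, 0.993, 0.0]
wrist_force: [0.2, 0.8, -0.1]
opening: -0.0
grasp_force: 0.0
```

Call:
move_arm:
  series:
    - [[0,-10,-38,0,0],[0,-20,-76,0,0],[0,-30,-114,0,0],[0,-41,-153,0,0],[0,-41,-153,0,0],[0,-41,-153,0,0],[0,-41,-153,0,0],[0,-41,-153,0,0],[0,-41,-153,0,0],[0,-41,-153,0,0]]

```text
time_s: 2.27
eef_pos: [0.5292, 0.0634, 0.25]
eef_rot: [0.0, -0.116, 0.993, 0.0]
wrist_force: [0.5, 0.0, -0.9]
opening: -0.001
grasp_force: 0.0
```

```bash
cat > w.py <<'E'
from h import *
import sys
o=ctrl.get_obs();cal=calibration("wrist");im,d=camera("wrist")
cv2.imwrite(f"pics/{sys.argv[1]}.png",im);np.save("wrist_d.npy",d)
import pickle;pickle.dump(cal,open("wcal.pkl","wb"))
print(o["time_s"],o["eef_pos"],o["eef_rot"])
for t in ("rail","block","stud1","lamp"):
    for r in outline_of(t,"wrist")[:8]:
        P,_,_=world(d,cal,r["region"])
        if len(P)<5: continue
        if t in("rail","block"): P=P[P[:,2]>np.percentile(P[:,2],90)-.006]
        print(t,round(r["conf"],2),np.round(r["bbox"]),np.round(P.mean(0),4),[np.round(x,4) for x in rect(P)])
E
python3 w.py w1
```

```text
2.2667 [0.52920336 0.06339643 0.25000637] [ 8.00647948e-05 -1.16299234e-01  9.93214217e-01  2.88400394e-05]
rail 0.65 [288. 247. 260.  82.] [0.6114 0.0508 0.0494] [array([0.5926, 0.0464]), array([0.0666, 0.2569]), np.float32(-1.3529)]
rail 0.48 [439. 256.  33.  37.] [0.5602 0.1965 0.0597] [array([0.5609, 0.1974]), array([0.0157, 0.0179]), np.float32(-0.5114)]
block 0.62 [404.  80.  71.  71.] [0.4063 0.1126 0.035 ] [array([0.4064, 0.1132]), array([0.0287, 0.0598]), np.float32(1.1411)]
block 0.6 [178.  99.  81.  45.] [ 0.4697 -0.0853  0.0351] [array([ 0.4701, -0.0863]), array([0.0279, 0.0606]), np.float32(-1.1037)]
stud1 0.61 [391. 278.  16.  19.] [0.5891 0.1529 0.0514] [array([0.5896, 0.1535]), array([0.0165, 0.0177]), np.float32(-0.596)]
stud1 0.58 [185. 275.  15.  17.] [ 0.6346 -0.0511  0.0516] [array([ 0.6362, -0.0518]), array([0.0169, 0.0178]), np.float32(0.5011)]
stud1 0.56 [269. 276.  14.  19.] [0.6161 0.0306 0.0514] [array([0.617 , 0.0305]), array([0.0164, 0.0181]), np.float32(0.1595)]
stud1 0.55 [307. 276.  16.  15.] [0.6073 0.0709 0.0515] [array([0.608, 0.071]), array([0.0163, 0.0166]), np.float32(-1.4313)]
stud1 0.51 [353. 277.  16.  20.] [0.5979 0.1116 0.0515] [array([0.5987, 0.1123]), array([0.0163, 0.0163]), np.float32(-1.322)]
stud1 0.5 [225. 274.  19.  17.] [ 0.6251 -0.0109  0.0517] [array([ 0.6257, -0.0112]), array([0.0151, 0.0155]), np.float32(0.9383)]
lamp 0.59 [440. 255.  36.  37.] [0.5583 0.1942 0.0374] [array([0.5702, 0.2116]), array([0.0257, 0.0569]), np.float32(0.9794)]
lamp 0.35 [227. 276.  16.  14.] [ 0.6253 -0.0109  0.0516] [array([ 0.6266, -0.0115]), array([0.0165, 0.0172]), np.float32(-0.7418)]
```

View pics/w1.png

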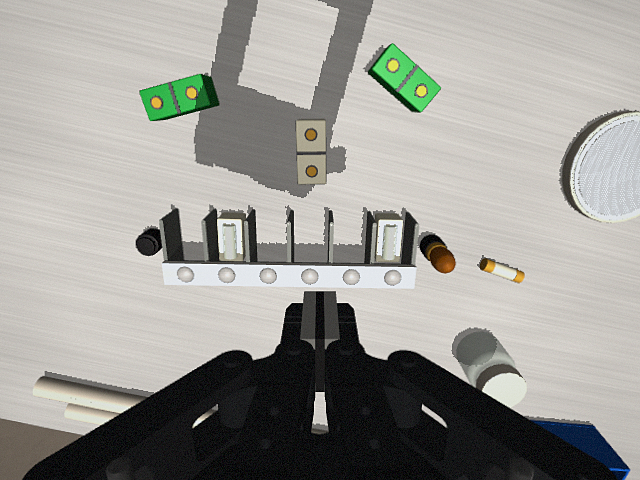

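The wrist view shows stud1 at (391,278) next to the lamp (440,258), stud2 at (353,277), stud3 at (307,276) and gap 3 at column 310. The white block at (311,153) already stands before gap 3. I'll measure the block from this depth, then tap stud 1.

```bash
cat > blk.py <<'E'
from h import *
import pickle
d=np.load("wrist_d.npy");cal=pickle.load(open("wcal.pkl","rb"))
B=boxat(d,cal,(.44,0.0),(.60,.10),.030,.041)
ex=np.array([.976,.218]);ey=np.array([-.218,.976]);g3=np.array([.5528,.0590])
l=(B[:,:2]-g3)@np.c_[ex,ey]
B=B[(l[:,0]<.005+.03)&(abs(l[:,1])<.045)]
# keep largest blob near block: drop divider points
c,s,a=rect(B);q=(c-g3)@np.c_[ex,ey]
print("block",c.round(4),np.round(s,4),"yaw",round(float(a),3),"in gap3",q.round(4),len(B))
near=c-.03*np.array([np.cos(a),np.sin(a)])*np.sign(np.cos(a));print("near end",near.round(4))
E
python3 blk.py
```

```text
block [0.5232 0.0493] [0.0453 0.1269] yaw 0.317 in gap3 [-0.031 -0.003] 1959
near end [0.4947 0.04  ]
```

Call:
move_arm:
  series:
    - [[0,-38,8,0,0],[0,-76,35,0,0],[0,-79,74,30,0],[0,-79,75,70,0],[0,-79,75,110,0],[0,-79,75,150,0],[0,-79,75,185,0],[0,-79,75,190,0],[0,-79,75,190,0],[0,-79,75,190,0]]

```text
time_s: 3.35
eef_pos: [0.5897, 0.1533, 0.0606]
eef_rot: [0.0, -0.115, 0.993, -0.0]
wrist_force: [0.4, -0.9, 0.5]
opening: 0.003
grasp_force: 0.0
```

Call:
move_arm:
  series:
    - [[0,0,0,4,0],[0,0,0,6,0],[0,0,0,7,0],[0,0,0,7.5,0],[0,0,0,8,0],[0,0,0,8,0],[0,0,0,8,0],[0,0,0,8,0],[0,0,0,8,0],[0,0,0,8,0]]

```text
time_s: 4.18
eef_pos: [0.5901, 0.1533, 0.0538]
eef_rot: [0.001, -0.115, 0.993, -0.0]
wrist_force: [-2.8, -0.3, 8.5]
opening: -0.003
grasp_force: 4.0
```

```bash
sed -i 's/<.005+.03/<-.008/' blk.py; python3 blk.py
```

```text
block [0.4896 0.0449] [0.0273 0.0597] yaw 0.238 in gap3 [-0.0648  0.    ] 1888
near end [0.4604 0.0378]
```

Stud 1 is pressed at 8.5 N. The block is already in line with gap 3 (0 mm lateral, 0.02 rad). On to stud 2.

Call:
move_arm:
  series:
    - [[0,0,0,-6,0],[0,0,-20,-8,0],[0,0,-42,-8,0],[0,0,-42,-4,0],[0,0,-42,-2,0],[0,0,-42,-1,0],[0,0,-42,0,0],[0,0,-42,0,0],[0,0,-42,0,0],[0,0,-42,0,0]]

```text
time_s: 5.02
eef_pos: [0.5995, 0.112, 0.0537]
eef_rot: [0.0, -0.116, 0.993, -0.001]
wrist_force: [-3.5, -5.6, 11.2]
opening: 0.002
grasp_force: 5.8
```

Call:
move_arm:
  series:
    - [[0,0,0,-6,0],[0,0,-20,-8,0],[0,0,-42,-8,0],[0,0,-42,-4,0],[0,0,-42,-2,0],[0,0,-42,-1,0],[0,0,-42,0,0],[0,0,-42,0,0],[0,0,-42,0,0],[0,0,-42,0,0]]

```text
time_s: 5.85
eef_pos: [0.6089, 0.0716, 0.0537]
eef_rot: [0.0, -0.116, 0.993, -0.001]
wrist_force: [-4.3, -6.1, 13.0]
opening: -0.005
grasp_force: 6.7
```

Call:
move_arm:
  series:
    - [[0,0,0,-30,0],[0,25,0,-45,0.012],[0,65,0,-45,0.012],[0,106,0,-45,0.012],[0,147,0,-45,0.012],[0,188,1,-45,0.012],[0,188,1,-8,0.012],[0,188,1,25,0.012],[0,188,1,37,0.012],[0,188,1,37,0.012]]

```text
time_s: 6.68
eef_pos: [0.422, 0.031, 0.0125]
eef_rot: [-0.003, -0.11, 0.994, 0.001]
wrist_force: [-0.3, 1.1, -1.2]
opening: 0.001
grasp_force: 0.0
```

```bash
python3 w.py w2; python3 blk.py; python3 -c "
from h import *
o=ctrl.get_obs();p=o['eef_pos'];print(p,2*np.arctan2(-o['eef_rot'][1],o['eef_rot'][2]),(p[:2]-[.5528,.059])@np.array([[.976,-.218],[.218,.976]]))"
```

```text
6.6833 [0.42204989 0.03095768 0.01251568] [-0.00269944 -0.1096622   0.99396462  0.00111693]
rail 0.43 [319. 413.  16.  43.] [0.4618 0.0395 0.0337] [array([0.4471, 0.0371]), array([0.0071, 0.0392]), np.float32(0.1741)]
block 0.82 [320. 414.  20.  43.] [0.4567 0.0386 0.0383] [array([0.4388, 0.0352]), array([0.0071, 0.0562]), np.float32(0.1879)]
block 0.69 [523. 325. 175. 160.] [0.4038 0.1103 0.0349] [array([0.406 , 0.1135]), array([0.0285, 0.0618]), np.float32(1.1328)]
block 0.61 [ 64. 359. 129. 116.] [ 0.4626 -0.0736  0.0347] [array([ 0.4661, -0.0788]), array([0.0289, 0.046 ]), np.float32(-1.0893)]
block [0.4629 0.0399] [0.007  0.0071] yaw 0.143 in gap3 [-0.0919  0.0009] 286
near end [0.4332 0.0356]
[0.42643094 0.02960941 0.01580463] 0.2198132011179746 [-0.12974335 -0.00113676]
```

View pics/w2.png

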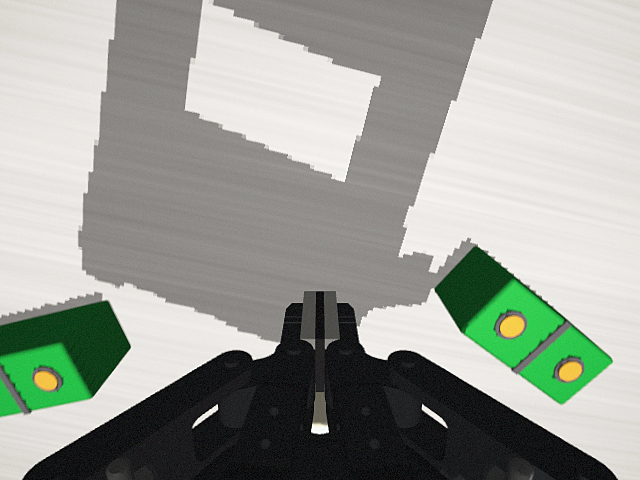

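The block is hidden behind the fingers here, and the green look-alikes at (523,325) and (64,359) are clear of the arm. I'll push part way and then check with the fixed cameras.

Call:
move_arm:
  series:
    - [[0,-8,1,0,0],[0,-16,1,0,0],[0,-22,1,0,0],[0,-27,1,0,0],[0,-32,1,0,0],[0,-36,1,0,0],[0,-40,1,0,0],[0,-43,1,0,0],[0,-45,1,0,0],[0,-45,1,0,0]]

```text
time_s: 7.77
eef_pos: [0.4695, 0.0402, 0.0149]
eef_rot: [0.0, -0.109, 0.994, -0.0]
wrist_force: [-0.4, -0.3, -0.4]
opening: 0.003
grasp_force: 0.0
```

```bash
cat > s.py <<'E'
from h import *
import sys
E2=np.array([[.976,-.218],[.218,.976]]);g=np.array([.5528,.0590])
o=ctrl.get_obs();print(o["time_s"],((o["eef_pos"][:2]-g)@E2).round(4),o["eef_pos"][2],o["wrist_force"])
for n in ("side","scene"):
    im,d=camera(n);cv2.imwrite(f"pics/{n}_{sys.argv[1]}.png",im);cal=calibration(n)
    for r in outline_of("block",n)[:4]:
        P,_,_=world(d,cal,r["region"]);P=P[(P[:,2]>.03)&(P[:,2]<.041)]
        if len(P)<20: continue
        c,s,a=rect(P);q=(c-g)@E2
        print(n,round(r["conf"],2),np.round(r["bbox"]),"gap3 frame",q.round(4),np.round(s,4),"dyaw",round(float(a)-.22,3))
E
python3 s.py p1
```

```text
7.7667 [-0.0854 -0.0002] 0.014875054293056588 [-0.43282251 -0.27941569 -0.41120506]
side 0.65 [318. 313.  40.  28.] gap3 frame [-0.1142 -0.1253] [0.0305 0.0594] dyaw -1.301
side 0.62 [286. 268.  21.  30.] gap3 frame [-0.0528 -0.0008] [0.0069 0.0523] dyaw 0.551
side 0.59 [221. 276.  16.  33.] gap3 frame [-0.1336  0.0839] [0.0275 0.0618] dyaw 0.914
scene 0.93 [313. 222.  22.  20.] gap3 frame [-0.1119 -0.1226] [0.0313 0.0592] dyaw -1.314
scene 0.91 [383. 261.  18.  26.] gap3 frame [-0.1305  0.0862] [0.0288 0.0623] dyaw 0.913
scene 0.79 [334. 265.  20.  27.] gap3 frame [-0.0443  0.0009] [0.0286 0.0612] dyaw 0.017
```

Call:
move_arm:
  series:
    - [[0,-4,0,0,0],[0,-10,0,0,0],[0,-16,0,0,0],[0,-22,0,0,0],[0,-28,0,0,0],[0,-34,0,0,0],[0,-40,0,0,0],[0,-44,0,0,0],[0,-46,0,0,0],[0,-46,0,0,0]]

```text
time_s: 8.8
eef_pos: [0.5146, 0.0503, 0.0149]
eef_rot: [0.0, -0.109, 0.994, -0.0]
wrist_force: [-0.3, 0.3, 0.1]
opening: 0.002
grasp_force: 0.0
```

```bash
python3 s.py p2
```

```text
8.8 [-0.0391 -0.0002] 0.01493208564122736 [-0.26413869  0.31127769  0.09714588]
side 0.74 [316. 315.  40.  30.] gap3 frame [-0.1145 -0.1254] [0.0296 0.0597] dyaw -1.299
side 0.69 [221. 276.  20.  33.] gap3 frame [-0.1325  0.0851] [0.0275 0.0629] dyaw 0.915
scene 0.79 [307. 221.  15.  21.] gap3 frame [-0.1088 -0.1297] [0.0288 0.0445] dyaw -1.316
scene 0.71 [323. 277.  22.  22.] gap3 frame [0.0018 0.0006] [0.0292 0.0621] dyaw -0.004
scene 0.59 [384. 262.  21.  29.] gap3 frame [-0.1306  0.0861] [0.0293 0.0609] dyaw 0.93
```

Call:
move_arm:
  series:
    - [[0,-4,0,0,0],[0,-9,0,0,0],[0,-14,0,0,0],[0,-19,0,0,0],[0,-23,0,0,0],[0,-26,0,0,0],[0,-28,0,0,0],[0,-29,0,0,0],[0,-29,0,0,0],[0,-29,0,0,0]]

```text
time_s: 9.83
eef_pos: [0.5424, 0.0565, 0.0149]
eef_rot: [0.0, -0.109, 0.994, 0.0]
wrist_force: [-0.5, -0.3, 0.3]
opening: -0.002
grasp_force: 0.0
```

Call:
move_arm:
  series:
    - [[0,-0.5,0,0,0],[0,-1,0,0,0],[0,-1.5,0,0,0],[0,-2,0,0,0],[0,-2,0,0,0],[0,-2,0,0,0],[0,-2,0,0,0],[0,-2,0,0,0],[0,-2,0,0,0],[0,-2,0,0,0]]

```text
time_s: 10.67
eef_pos: [0.5443, 0.057, 0.0149]
eef_rot: [0.0, -0.109, 0.994, 0.0]
wrist_force: [-0.6, 0.3, -0.2]
opening: -0.0
grasp_force: 0.2
```

Call:
move_arm:
  series:
    - [[0,-0.5,0,0,0],[0,-1,0,0,0],[0,-1.5,0,0,0],[0,-2,0,0,0],[0,-2.5,0,0,0],[0,-2.5,0,0,0],[0,-2.5,0,0,0],[0,-2.5,0,0,0],[0,-2.5,0,0,0],[0,-2.5,0,0,0]]

```text
time_s: 11.5
eef_pos: [0.5455, 0.0573, 0.0146]
eef_rot: [-0.001, -0.109, 0.994, 0.0]
wrist_force: [-5.7, -1.4, 4.7]
opening: 0.004
grasp_force: 3.0
```

```bash
python3 s.py p3
```

```text
11.5 [-0.0075 -0.    ] 0.014647249780386281 [-5.7229995  -1.36601975  4.68876666]
side 0.82 [318. 315.  40.  32.] gap3 frame [-0.1149 -0.125 ] [0.0302 0.0598] dyaw -1.278
side 0.61 [221. 276.  22.  36.] gap3 frame [-0.1334  0.0845] [0.0263 0.0614] dyaw 0.889
scene 0.74 [318. 281.  13.  17.] gap3 frame [0.0212 0.0007] [0.0283 0.0369] dyaw -0.026
scene 0.74 [384. 261.  20.  28.] gap3 frame [-0.13    0.0853] [0.0275 0.0616] dyaw 0.908
```

A 5.7 N reaction along the push shows the block is against the back stop. Now backing off and raising.

Call:
move_arm:
  series:
    - [[0,2,0,0,0],[0,6,0,0,0],[0,16,0,0,0],[0,30,0,0,0],[0,45,0,0,0],[0,45,0,-40,0],[0,45,0,-80,0],[0,45,0,-120,0],[0,45,0,-160,0],[0,45,0,-200,0]]

```text
time_s: 12.53
eef_pos: [0.5025, 0.0478, 0.217]
eef_rot: [0.001, -0.109, 0.994, -0.0]
wrist_force: [0.7, 0.2, -0.5]
opening: -0.003
grasp_force: 0.0
```

```bash
python3 s.py p4
python3 - <<'E'
from h import *
o=ctrl.get_obs();cal=calibration("wrist");im,d=camera("wrist");cv2.imwrite("pics/w3.png",im)
E2=np.array([[.976,-.218],[.218,.976]]);g=np.array([.5528,.0590])
P,_,_=world(d,cal,d>0);l=(P[:,:2]-g)@E2
m=(abs(l[:,1])<.016)&(l[:,0]>-.04)&(l[:,0]<.045)&(P[:,2]>.03)&(P[:,2]<.042);l=l[m]
print("block top x",np.percentile(l[:,0],[1,99]),"y",np.percentile(l[:,1],[1,99]),"z",np.median(P[m,2]))
E
```

```text
12.5333 [-0.0515  0.    ] 0.21702280499754323 [ 0.74085666  0.24620218 -0.46232058]
side 0.82 [221. 275.  20.  35.] gap3 frame [-0.1332  0.0841] [0.0277 0.0639] dyaw 0.912
side 0.61 [317. 314.  39.  30.] gap3 frame [-0.1145 -0.1252] [0.0306 0.0596] dyaw -1.337
side 0.58 [304. 246.  24.  32.] gap3 frame [ 0.0252 -0.0009] [0.0298 0.0533] dyaw 0.017
side 0.47 [318. 244. 126.  90.] gap3 frame [ 0.0312 -0.0218] [0.0686 0.2585] dyaw -1.558
scene 0.96 [312. 221.  23.  22.] gap3 frame [-0.1115 -0.1232] [0.03   0.0602] dyaw -1.335
scene 0.81 [383. 260.  21.  29.] gap3 frame [-0.1301  0.0865] [0.0289 0.0624] dyaw 0.922
scene 0.5 [317. 281.  15.  12.] gap3 frame [0.022  0.0006] [0.0279 0.0373] dyaw -0.028
block top x [0.00253474 0.03514948] y [-0.0140154   0.01290431] z 0.035120478499587986
```

View pics/w3.png

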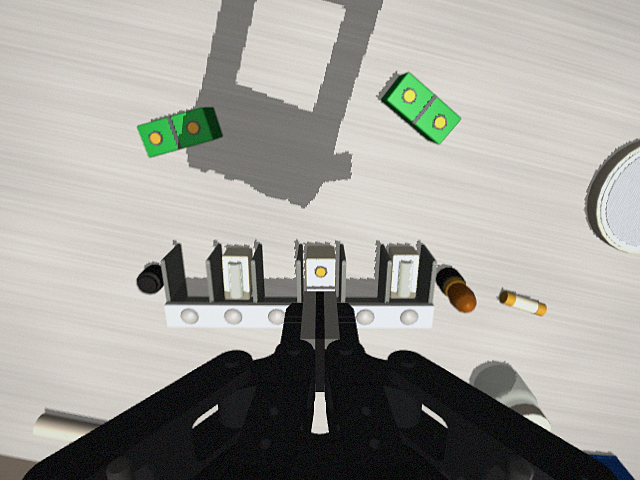

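The block (320,270) sits in the third gap from the lamp (460,292). Its near end is 2.5 mm inside the mouth, so it is home, flat and centred. Carriers and look-alikes are in place.

```bash
python3 -c "
from bench import order
print(order.hand_in())"
```

```text
the job is handed in; nothing more can be done
None
```

I touched studs 1, 2 and 3 in turn from the lamp end, then pushed the block home in the third gap (near end 2.5 mm inside the mouth, flat and centred) and handed the job in at about 13 s; the hand-in returned no verdict.

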